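# Mount the heater control board in the spring board holder

## Robot

A 6-joint arm with a two-finger parallel gripper is mounted at the origin on the work surface. World frame = base frame: x ahead of the robot, y to its left, z up, the work surface at z = 0. Lengths are in m, angles in rad, forces in N, time in s.
With the tool pointing down it reaches from about 0.4 to 0.825 m from the base axis. Payload 7 kg.
Tool frame: the origin (TCP) lies at the very end of the fingers, on their centre line; the grasp point (between the pads) lies 19 mm behind it; z points along the fingers, x is the direction in which the jaws open and shut, and the axes are right-handed (so a half turn about z gives the same grasp; the last joint's range is limited). The gripper opens to 88 mm and grips with 3 to 60 N. Pads are 19 mm wide; open, the fingers measure 130 mm over their backs; the gripper's body (78 mm by 193 mm) begins 47 mm behind the grasp point.
Start: joints at [-0.845, 0.359, 0.012, 0, -1.224, -0.288], TCP at [0.286, -0.611, 0.227] pointing down, gripper open.
Joint ranges: [-3.07, 3.07], [-1.43, 2.12], [-1.02, 1.25], [-3.03, 1.67], [-3.05, -0], [-3.03, 3.03]. Speed limits (rad/s): [2.39, 2.39, 3.01, 3.14, 3.14, 3.14].

## Interface

Orientations are given as [roll, pitch, yaw] about the fixed x, y, z axes, in that order (R = Rz(yaw) Ry(pitch) Rx(roll)).
In Python, from station import telemetry, grab_frame, arm, regions_of, pinpoint gives the robot as it stands. The module is installed in compiled form; this text tells all that it offers.
- The arm moves only by the shell command python3 -m inch 'ROWS' [FORCE]. ROWS is text: rows parted by semicolons, each of 7 numbers parted by spaces: the opening, from 0 (shut) to 1 (fully open), then the shift along the world's x, y, z in cm, then the turn, a rotation vector about the world's x, y, z in degrees. A call has 1 to 12 rows; each row is the pose to reach, as a shift and turn from the pose measured when the call began; what a row does not reach only later rows make up. A row lasts 1/8 s, in which the tool goes at most 62.5 mm and 10.7 degrees, less where a joint would pass 70% of its speed; a pose out of reach is approached as far as the arm can. A call with a gripper value outside its range is refused whole. The fingers move at their own pace and stop on an object; FORCE is the grip in N (left out, the last holds). Time passes only in rows, so rows that repeat a pose let the fingers close. It gives the time, the measured TCP pose, the force and the opening at its end, in the units of the state.
- telemetry.get_state(): the state, without advancing time (a new reading comes with each control period).
- grab_frame(name): name is "scene" or "top"; returns a dict with "pixels" (400x640x3 uint8, red, green, blue), "fx", "fy", "cx", "cy" (pixels), "R" (3x3) and "t" (3): a world point X has camera coordinates R X + t. Camera axes: x right, y down, z forward; pixel columns grow to the right and rows downward; lengths in m; the calibration is good to about 2 mm. A picture is of the moment at which its call begins. There is no depth.
- arm.job_done(): hands the job in, once; it reports no verdict.
Trained networks look in the newest picture that a camera, given by its name, has taken for a name from the list of things; names that differ only in an ending like _2 or _b are one class to them, and where a whole thing is asked for, a point or a joint stands for the part that bears it (a point fixed in the world has none). Each returns a list of dicts, best first, with "p" (0 to 1); they miss things now and then, are a little off and sometimes report something else, mostly with a low value. They report only what shows in the picture. A call takes as long as a camera call.
- regions_of(camera, name): "pixels" (400x640 bool, what is visible of it) and "bbox" ([left, top, right, bottom] in pixels, round what is visible of it).
- pinpoint(camera, name): "location" ([column, row] in pixels: a listed point, or the origin of a listed thing).
The state is a dict: "t": time; "q": joint angles; "qd": joint speeds; "joint_efforts": joint torques, N m; "eef_pos": TCP position; "ee_rot": TCP orientation; "force": force on the tool from outside, world axes, zero at the start; "moment": the same for the moment, N m; "width": finger opening in m.
Only numpy, scipy, OpenCV 4.12 (cv2) and the standard library are available. Lean on these libraries where they do the work, as an engineer would, in place of code of your own. Each camera call takes 0.05 s, during which the arm holds its last target. There are 200 camera calls.

## Task

Mount the green heater control board in the spring board holder: with the board tipped, push one short edge gently into the slot of the orange long-travel jaw, without bottoming out its springs, then lower the other edge inside the black jaw's lip onto its ledge. Let the board come back gently until both jaws grip it and it sits level, square and centred between them; let go, and leave the other things on the bench where they are.

Things in the scene. Friction and masses are not known exactly. Their poses are not given: they have to be found in the camera images.
- board: Loose green circuit board, 80 (own x) x 120 (own y) x 5 mm, about 0.22 kg, flat, parts up, on a thin black mat. Origin: centre of its underside, z up. The 10 mm along each short edge (y = -60, +60 mm) is bare; low parts (to 13 mm over its top) stand only 21 mm or more from the middle in x. Either short edge may go into either jaw.
- heatsink (a point): Centre of the aluminium heat sink, the part to hold: 30 x 30 mm, 46 mm tall, in the middle of the board's top. This point is 28 mm above the board's underside; axes as the board's. Fingers can straddle it along either axis.
- holder: Board holder, fixed: grey base 90 (x) x 260 (y) mm; origin at its underside's centre. A rail along own y carries two facing jaws 64 mm wide: orange long-travel at +y, black at -y. At rest their slots' end walls are 57 mm each side of the rail's middle. The rail is clamped anywhere up to 12 mm off the base's middle along y: not measured, to be found by touch or sight; it will not shift.
- long_jaw (a joint): Orange jaw, m pushed outward (+y): 0 at rest; spring 700 N/m, 2.8 N preload. Each jaw has an inward slot 8 mm high: its floor, a ledge 50 mm above the holder's origin, sticks out 12 mm from the end wall; its roof is a lip 4 mm deep, 4 mm thick (top at 62 mm). It must give over 0.010 for the level board to clear the black lip and stay under 0.014 (stop 0.016): aim for 0.012 (about 11 N).
- short_jaw (a joint): Black jaw, same slot, m pushed outward (holder -y): 0 at rest, hard stop 0.008 (too short for the board to go in here first); equal spring, 700 N/m, 2.8 N preload. With the board home and centred both jaws read about 0.003.
- screwdriver: Loose screwdriver, bystander.
- wrench: Loose open-ended wrench, bystander.
- brush: Loose bench brush, bystander.
- spool: Loose solder spool, 56 mm across, 40 mm tall, bystander.
- jar: Loose glass jar, 60 mm across, 70 mm tall, bystander.
- mug: Loose white mug, 80 mm across, 90 mm tall, bystander.
- tape: Loose yellow tape measure, 70 mm square, 35 mm tall, bystander.

How it is judged:
By the outcome, as a careful person would: the job done as asked, in the order asked, and still so for the second after the job is handed in, with the robot touching nothing.
It also fails if it takes over 56 s, if anything falls off the work surface, if the arm or the gripper's body presses on something with over 40 N, if the wrist force passes 120 N, or if a joint passes its speed limit or range.

## Working session

There is one attempt and no reset: what is moved stays moved. The work goes in short steps, Python scripts to look and compute and a shell command to move; the robot and the scene stay as the last step left them, time stands still between calls to the robot, and variables do not carry over. Pictures are saved under pics/ and viewed, about 8 in all and at most 12, crops included, and the job is handed in when it is done.

```bash
mkdir -p pics; cat > h.py <<'E'
import numpy as np, cv2
from station import telemetry, grab_frame, arm, regions_of, pinpoint
def ray(f,px):
    d=np.array([(px[0]-f["cx"])/f["fx"],(px[1]-f["cy"])/f["fy"],1.0]); R=np.array(f["R"]); 
    return -R.T@np.array(f["t"]), R.T@d
def atz(f,px,z):
    o,d=ray(f,px); return o+d*(z-o[2])/d[2]
def tri(obs):
    A=np.zeros((3,3));b=np.zeros(3)
    for f,px in obs:
        o,d=ray(f,px); d=d/np.linalg.norm(d); P=np.eye(3)-np.outer(d,d); A+=P;b+=P@o
    X=np.linalg.solve(A,b)
    return X
def proj(f,X):
    c=np.array(f["R"])@X+np.array(f["t"]); return np.array([f["fx"]*c[0]/c[2]+f["cx"],f["fy"]*c[1]/c[2]+f["cy"]])
E
python3 - <<'E'
from h import *
F={}
for c in ("scene","top"):
    F[c]=grab_frame(c); cv2.imwrite(f"pics/{c}0.png",F[c]["pixels"][:,:,::-1])
    print(c,-np.array(F[c]["R"]).T@F[c]["t"],F[c]["fx"])
for n in ("board","heatsink","holder","long_jaw","short_jaw"):
    o=[]
    for c in F:
        p=pinpoint(c,n); r=regions_of(c,n)
        print(n,c,[(np.round(a["location"],1),round(a["p"],2)) for a in p[:2]],[(a["bbox"],round(a["p"],2)) for a in r[:2]])
        if p:o.append((F[c],p[0]["location"]))
    if len(o)==2:
        X=tri(o);print(" X",X.round(4),[np.round(proj(f,X)-px,1) for f,px in o])
E
```

```text
scene [1.07698983 0.51358697 1.0346514 ] 365.29877404441106
top [0.50389235 0.01459877 1.45870862] 511.1791919652888
board scene [(array([277.5, 178.7]), 0.67)] [([260.0, 166.2, 298.6, 185.2], 0.59)]
board top [(array([405.6, 218.5]), 0.61)] [([379.9, 198.7, 423.5, 232.3], 0.66)]
 X [ 0.5716 -0.2406 -0.0207] [array([0., 0.]), array([ 0., -0.])]
heatsink scene [(array([274.6, 172.7]), 0.84)] [([255.8, 163.0, 293.8, 191.1], 0.64)]
heatsink top [(array([408. , 214.8]), 0.81), (array([254.7, 150.9]), 0.51)] [([381.3, 196.0, 424.8, 235.2], 0.73)]
 X [ 0.5802 -0.2403  0.0209] [array([0., 0.]), array([ 0., -0.])]
holder scene [(array([360. , 247.6]), 0.89)] [([324.1, 213.6, 401.6, 285.2], 0.77), ([255.2, 164.0, 295.9, 188.2], 0.72)]
holder top [(array([256.7, 214.4]), 0.58), (array([375.4, 157.2]), 0.37)] [([232.2, 197.5, 243.8, 225.6], 0.51)]
 X [0.5821 0.1861 0.0024] [array([0.9, 0. ]), array([ 0.8, -0.6])]Traceback (most recent call last):
  File "<stdin>", line 9, in <module>
ValueError: it knows: board, brush, heatsink, holder, jar, mug, screwdriver, spool, tape, wrench
```

```bash
python3 - <<'E'
import cv2,numpy as np
a=cv2.imread("pics/top0.png");b=cv2.imread("pics/scene0.png")
cv2.imwrite("pics/top0c.png",cv2.resize(a[130:290,200:460],None,fx=3,fy=3,interpolation=2))
cv2.imwrite("pics/scene0c.png",cv2.resize(b[130:310,230:430],None,fx=3.3,fy=3.3,interpolation=2))
E
```

```text
(no output)
```

View pics/top0.png

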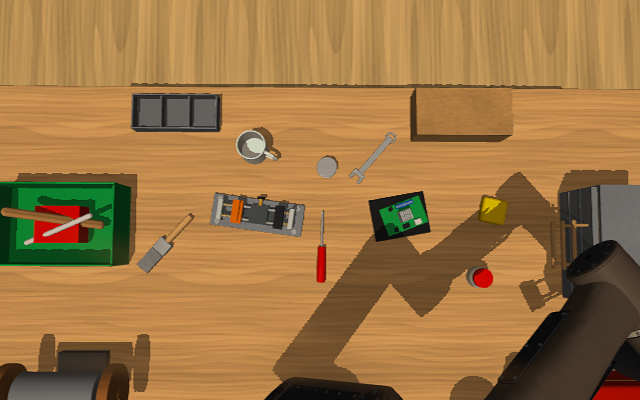

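View pics/top0c.png

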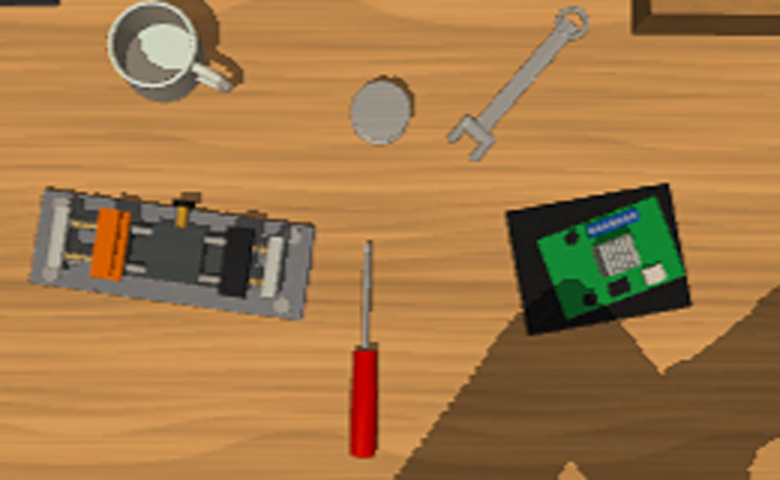

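View pics/scene0c.png

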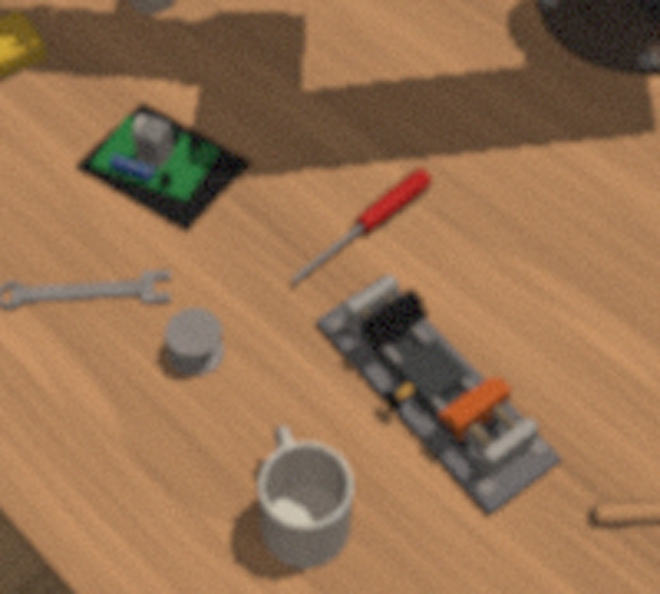

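The top view shows the holder at about px (257,214), with the orange jaw on the left (+y). The board is on its mat at about (400,216), with the screwdriver between them. The mug, spool and wrench are farther out in +x.

```bash
cat > m.py <<'E'
from h import *
def rect(f,mask,z):
    cs,_=cv2.findContours(mask.astype(np.uint8),cv2.RETR_EXTERNAL,cv2.CHAIN_APPROX_NONE)
    c=max(cs,key=cv2.contourArea)
    P=np.array([atz(f,p[0],z)[:2] for p in c])
    (cx,cy),(w,h),a=cv2.minAreaRect((P*1000).astype(np.float32))
    return np.round([cx,cy,w,h,a],1)
def roi(m,b):
    o=np.zeros_like(m);o[b[1]:b[3],b[0]:b[2]]=m[b[1]:b[3],b[0]:b[2]];return o
E
python3 - <<'E'
from m import *
T=grab_frame("top");S=grab_frame("scene")
for nm,f,zb,br,hr in(("top",T,0,(360,180,440,250),(200,180,312,245)),("scene",S,0,(240,150,310,205),(320,205,410,290))):
    im=f["pixels"].astype(int);r,g,b=im[...,0],im[...,1],im[...,2]
    gm=roi((g>1.4*r)&(g>1.3*b)&(g>25),br)
    gm=cv2.morphologyEx(gm.astype(np.uint8),cv2.MORPH_CLOSE,np.ones((9,9)))
    print(nm,"board",rect(f,gm,.008))
    om=roi((r>140)&(g<0.62*r)&(b<0.35*r),hr)
    print(nm,"orange",rect(f,om,.062), om.sum())
    w=roi((abs(r-g)<25)&(abs(g-b)<25),hr) ; w=cv2.morphologyEx(w.astype(np.uint8),cv2.MORPH_CLOSE,np.ones((5,5)))
    print(nm,"base",rect(f,w|om.astype(np.uint8),.01))
    km=roi(im.max(2)<45,hr);km=cv2.morphologyEx(km.astype(np.uint8),cv2.MORPH_OPEN,np.ones((3,3)))
    print(nm,"black",rect(f,km,.062))
    mm=roi(im.max(2)<45,br)|gm.astype(bool); print(nm,"mat",rect(f,mm,.002))
im=T["pixels"][185:245,200:315,::-1]
big=cv2.resize(im,None,fx=6.9,fy=6.9,interpolation=0)
for x in range(0,115,10): cv2.putText(big,str(200+x),(int(x*6.9),10),0,.35,(255,255,255))
cv2.imwrite("pics/hold.png",big)
E
```

```text
top board [ 579.1 -229.4   82.7  124.3   20.8]
top orange [586.4 237.6  28.9  63.8  81.9] 229
top base [583.8 185.3 260.6  98.7  82.3]
top black [570.8 121.5  25.7  62.1  84.2]
top mat [ 577.8 -217.9  118.9  157.1   10.3]
scene board [ 583.8 -228.    91.5  129.5   22.6]
scene orange [591.1 240.7  22.4  66.1  82.5] 134
scene base [579.2 187.4 260.5 108.8  81.5]
scene black [582.4 129.1  34.5  65.9  82.2]
scene mat [ 579.9 -218.9  109.9  151.    10.1]
```

View pics/hold.png

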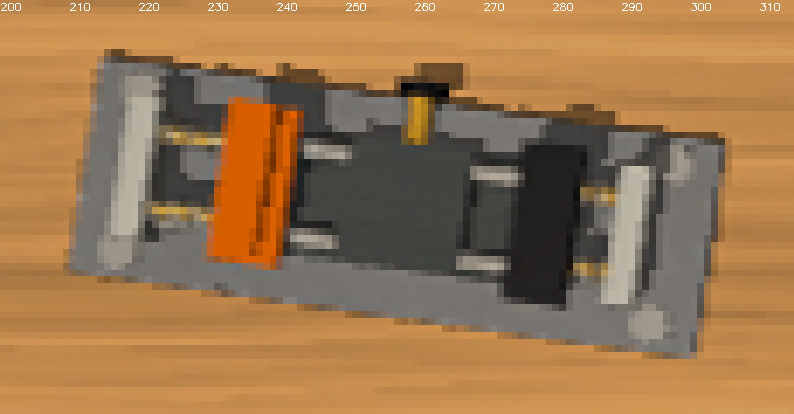

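```bash
python3 - <<'E'
from m import *
T=grab_frame("top");S=grab_frame("scene")
a,b=atz(T,(242.2,212.4),.05),atz(T,(274.6,217.3),.05)
print("rail mid",(a+b)/2,"dist",np.linalg.norm(a-b),"yaw of line",np.degrees(np.arctan2(*(a-b)[:2])))
e=[atz(T,(200+x/6.9,185+y/6.9),.05)[:2] for x,y in((302,110),(280,268),(526,146),(504,300))]
for i in(0,2):
    d=e[i]-e[i+1];print("jaw edge angle from +x",np.degrees(np.arctan2(d[1],d[0])))
for x in((408,214.8),(405.7,215.3)): print("hs",atz(T,x,.031),atz(T,x,.05))
print("tri2",tri([(T,(405.7,215.3)),(S,(274.6,172.7))]))
s=telemetry.get_state(); print(s["ee_rot"],s["force"],s["moment"],s["width"],s["eef_pos"],s["t"])
E
```

```text
rail mid [0.5765695  0.17787229 0.05      ] dist 0.09038455042301671 yaw of line 8.344956381054814
jaw edge angle from +x -7.07221146705074
jaw edge angle from +x -7.52841257079377
hs [ 0.57959996 -0.2384173   0.031     ] [ 0.57859245 -0.23505016  0.05      ]
hs [ 0.57816909 -0.23196118  0.031     ] [ 0.57718061 -0.22867995  0.05      ]
tri2 [ 0.58052247 -0.23497612  0.02510264]
[3.14157478e+00 6.49518101e-06 2.00864563e+00] [-0.27352147  0.87444085  0.68036967] [0.03214211 0.00921163 0.00862849] 0.08723994867602596 [ 0.2861619  -0.61131823  0.22657353] 0.9
```

```bash
python3 -m inch '1 7 9.5 -1 0 0 -1;1 12 15.5 -3 0 0 -2;1 17.5 22 -5 0 0 -3;1 22.5 29 -8 0 0 -4;1 26 33.5 -11 0 0 -4;1 29.3 37.9 -11 0 0 -4.3;1 29.3 37.9 -11 0 0 -4.3;1 29.3 37.9 -11 0 0 -4.3;1 29.3 37.9 -11 0 0 -4.3;1 29.3 37.9 -11 0 0 -4.3' 30
python3 - <<'E'
from m import *
s=telemetry.get_state();print(s["eef_pos"],s["ee_rot"],s["q"])
T=grab_frame("top");S=grab_frame("scene")
o=[]
for c,f in(("top",T),("scene",S)):
    p=pinpoint(c,"heatsink");print([(a["location"],a["p"]) for a in p[:2]]); 
    if p:o.append((f,p[0]["location"]))
if len(o)==2:print(tri(o))
A=cv2.resize(S["pixels"][120:220,230:330,::-1],None,fx=5,fy=5,interpolation=2)
B=cv2.resize(T["pixels"][170:270,350:450,::-1],None,fx=5,fy=5,interpolation=2)
cv2.imwrite("pics/g1.png",np.hstack([A,B])[:, :1000:1][::1,::1] if 0 else cv2.resize(np.hstack([A,B]),(800,400)))
E
```

```text
t: 2.15
eef_pos: [0.5791, -0.2321, 0.1165]
ee_rot: [-3.141, -0.0, 1.934]
force: [-1.0, -0.7, 0.9]
width: 0.0879
[ 0.57911647 -0.2321371   0.11649608] [-3.14117681e+00 -6.15979378e-05  1.93442530e+00] [-6.86844601e-02  3.64384089e-01 -2.47736727e-01  1.44496972e-04
 -9.59078905e-01 -1.13856589e+00]
[]
[([272.6, 171.0], 0.97)]
```

View pics/g1.png

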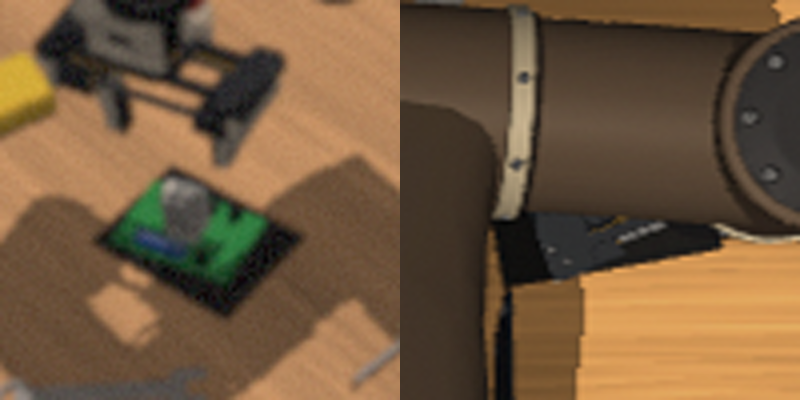

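The fingers straddle the heat sink along the board's long axis, and the board is still flat on its mat. I'll descend now.

```bash
python3 -m inch '1 0 0 -4 0 0 0;1 0 0 -7 0 0 0;1 0 0 -9 0 0 0;1 0 0 -9.8 0 0 0;1 0 0 -9.8 0 0 0;1 0 0 -9.8 0 0 0'
python3 -m inch '0.2 0 0 0 0 0 0;0.2 0 0 0 0 0 0;0.2 0 0 0 0 0 0;0.2 0 0 0 0 0 0;0.2 0 0 0 0 0 0;0 0 0 0 0 0 0;0 0 0 0 0 0 0;0 0 0 0 0 0 0' 40
python3 - <<'E'
from m import *
s=telemetry.get_state();print(s["t"],s["eef_pos"],s["ee_rot"],s["width"],s["force"],s["moment"])
S=grab_frame("scene")
cv2.imwrite("pics/g2.png",cv2.resize(S["pixels"][120:220,230:330,::-1],None,fx=5,fy=5,interpolation=2))
E
```

```text
t: 3.1
eef_pos: [0.5794, -0.2337, 0.0202]
ee_rot: [3.14, 0.001, 1.932]
force: [-0.7, -0.5, 0.6]
width: 0.0875
t: 4.1
eef_pos: [0.5792, -0.2335, 0.0201]
ee_rot: [3.14, 0.001, 1.932]
force: [-0.4, 1.4, 1.7]
width: 0.0299
4.1 [ 0.57915877 -0.23352672  0.02008566] [3.13978886e+00 9.11783879e-04 1.93187643e+00] 0.02987452599109534 [-0.38239586  1.42601735  1.68109355] [0.79370914 0.33408646 0.09161302]
```

View pics/g2.png

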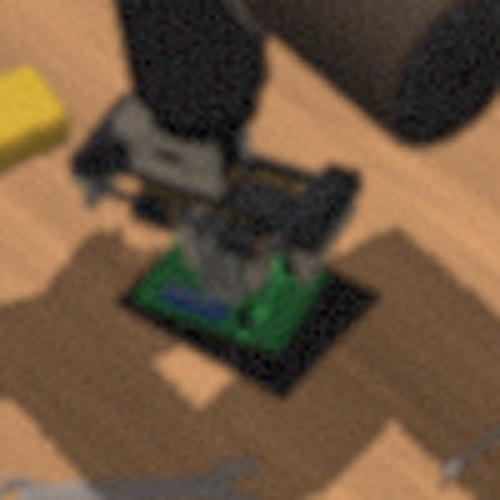

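The grip is solid (29.9 mm). Next: lift, then carry over to the holder.

```bash
python3 -m inch '0 0 0 1.5 0 0 0;0 0 0 4 0 0 0;0 0 2 9 0 0 0;0 0 7 13 0 0 -4;0 0 12 14 0 0 -8;0 0 17 14 0 0 -12;0 0 22 14 0 0 -16;0 0 27 14 0 0 -20;0 0 32 14 0 0 -24;0 0 36 14 0 0 -27;0 -0.2 39 14 0 0 -28.5;0 -0.2 40.5 14 0 0 -28.5'
python3 -m inch '0 0 0 0 0 0 0;0 0 0 0 0 0 0'
python3 - <<'E'
from m import *
s=telemetry.get_state();print(s["t"],s["eef_pos"],s["ee_rot"],s["q"],s["force"],s["moment"])
S=grab_frame("scene");T=grab_frame("top")
A=cv2.resize(S["pixels"][150:300,320:440,::-1],None,fx=3.3,fy=3.3,interpolation=2)
B=cv2.resize(T["pixels"][150:300,200:320,::-1],None,fx=3.3,fy=3.3,interpolation=2)
cv2.imwrite("pics/g3.png",np.hstack([A,B]))
E
```

```text
t: 5.65
eef_pos: [0.577, 0.1728, 0.1608]
ee_rot: [3.139, 0.001, 1.436]
force: [-0.3, -0.3, -3.0]
width: 0.0296
t: 5.9
eef_pos: [0.577, 0.1721, 0.161]
ee_rot: [3.139, 0.001, 1.436]
force: [-0.0, -0.4, -3.0]
width: 0.0297
5.9 [0.57699731 0.17212442 0.160994  ] [3.13937288e+00 7.84056290e-04 1.43566320e+00] [ 0.61547622  0.28876572 -0.24747783  0.00242985 -1.0334656  -2.32264738] [-0.0275053  -0.37672813 -3.01426616] [-0.09977571  0.03440746 -0.01301491]
```

View pics/g3.png

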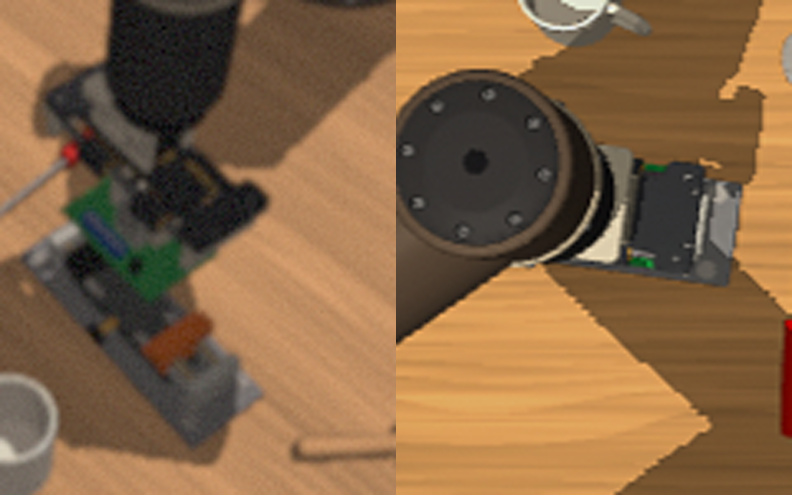

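The board is over the holder and aligned. Next: tip it 12° with the orange end down, descend, and check with a model overlay.

```bash
python3 -m inch '0 -0.1 0 -1 -6 0.8 0;0 -0.1 0 -2 -11.9 1.6 0;0 -0.1 0 -4 -11.9 1.6 0;0 -0.1 0 -5.5 -11.9 1.6 0;0 -0.1 0 -6.1 -11.9 1.6 0;0 -0.1 0 -6.1 -11.9 1.6 0;0 -0.1 0 -6.1 -11.9 1.6 0'
cat > ov.py <<'E'
from m import *
from scipy.spatial.transform import Rotation as Rot
import sys
MID=np.array([.5766,.1779,0]);YAW=np.radians(-7.8)
Rh=Rot.from_euler("z",YAW).as_matrix()
def hold(p): return MID+Rh@np.array(p)
def state(h=.017):
    s=telemetry.get_state();R=Rot.from_euler("xyz",s["ee_rot"]).as_matrix();p=np.array(s["eef_pos"])
    # board frame from tool: board y=tool x, board z=-tool z
    B=np.column_stack([np.cross(R[:,0],-R[:,2]),R[:,0],-R[:,2]])
    o=p-B@[0,0,h]
    return s,B,o
def report(h=.017):
    s,B,o=state(h)
    print("t",s["t"],"tcp",np.round(s["eef_pos"],4),"F holder",np.round(Rh.T@s["force"],2),"M",np.round(Rh.T@s["moment"],2))
    Bh=Rh.T@B;print("board tilt,yaw,roll deg",np.round(np.degrees([np.arcsin(Bh[2,1]),np.arctan2(-Bh[0,1],Bh[1,1]),np.arcsin(Bh[2,0])]),2))
    c=lambda q:np.round((Rh.T@(o+B@np.array(q)-MID))*1000,1)
    print("orange bot",c([0,.06,0]),"top",c([0,.06,.005]),"black bot",c([0,-.06,0]),"tcp(holder)",np.round(Rh.T@(np.array(s["eef_pos"])-MID)*1000,1))
    return B,o
def overlay(name,dy=0,h=.017,box=(310,150,430,290)):
    B,o=report(h);S=grab_frame("scene");k=6 if box[2]-box[0]<=120 else 4
    im=cv2.resize(S["pixels"][box[1]:box[3],box[0]:box[2],::-1],None,fx=k,fy=k,interpolation=2)
    def ln(P,col):
        q=np.array([(proj(S,p)-box[:2]+.5)*k for p in P]).round().astype(np.int32);cv2.polylines(im,[q],True,col,1)
    ln([o+B@np.array([x,y,.005]) for x,y in((.04,.06),(-.04,.06),(-.04,-.06),(.04,-.06))],(255,0,255))
    for sg,c in((1,(255,255,0)),(-1,(0,255,255))):
        ln([hold([x,sg*y,.062]) for x,y in((.032,.053),(-.032,.053),(-.032,.06),(.032,.06))],c)
        ln([hold([x,sg*y,.050]) for x,y in((.032,.045),(-.032,.045))],c)
    cv2.imwrite(name,im[:600,:800])
E
python3 -c "
from ov import *
overlay('pics/o1.png',box=(310,170,430,270))"
```

```text
t: 6.88
eef_pos: [0.5766, 0.1719, 0.1008]
ee_rot: [3.138, 0.209, 1.434]
force: [0.5, -0.1, -2.5]
width: 0.0302
t 6.875 tcp [0.5766 0.1719 0.1008] F holder [ 0.54 -0.07 -2.54] M [ 0.94 -0.02  0.02]
board tilt,yaw,roll deg [-11.99  -0.02   0.21]
orange bot [ 0.9 49.2 71.7] top [ 0.9 50.3 76.5] black bot [  0.8 -68.2  96.6] tcp(holder) [  0.8  -5.9 100.8]
```

View pics/o1.png

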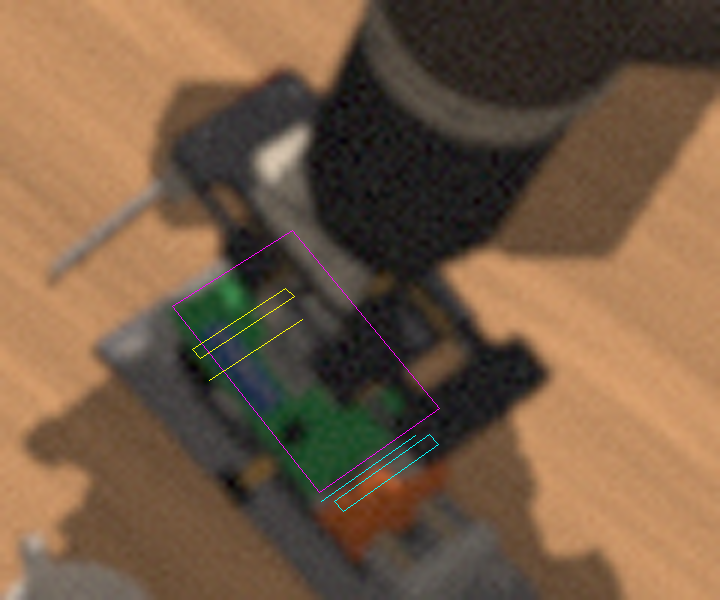

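```bash
python3 - <<'E'
from ov import *
s,B,o=state()
T=grab_frame("top");S=grab_frame("scene")
T0=cv2.imread("pics/top0.png")[:,:,::-1].astype(int);S0=cv2.imread("pics/scene0.png")[:,:,::-1].astype(int)
for nm,f,im,hr in(("top",T,T0,(200,180,312,245)),("scene",S,S0,(320,205,410,290))):
    r,g,b=im[...,0],im[...,1],im[...,2]
    for cn,mk in(("orange",roi((r>110)&(g<0.62*r)&(b<0.45*r),hr)),):
        ys,xs=np.nonzero(mk);P=np.array([Rh.T@(atz(f,(x,y),.062)-MID) for x,y in zip(xs,ys)])*1000
        # lateral extent per slice of v
        for lo in range(44,80,4):
            k=(P[:,1]>=lo)&(P[:,1]<lo+4)
            if k.sum()>5: print(nm,cn,lo,"x",P[k,0].min().round(1),P[k,0].max().round(1),"area-ends",k.sum())
im=S["pixels"].astype(int);r,g,b=im[...,0],im[...,1],im[...,2]
gm=roi((g>1.35*r)&(g>1.25*b)&(g>25),(310,170,430,270));ys,xs=np.nonzero(gm)
n=B[:,2];pt=o+B@np.array([0,0,.005]);Q=[]
for x,y in zip(xs,ys):
    c,d=ray(S,(x,y));X=c+d*(n@(pt-c))/(n@d);Q.append(B.T@(X-o)*1000)
Q=np.array(Q)
for lo in range(-60,70,10):
    k=(Q[:,1]>=lo)&(Q[:,1]<lo+10)
    if k.sum()>3: print("green y",lo,"x",Q[k,0].min().round(1),Q[k,0].max().round(1))
print("green y max by x>0",Q[:,1].max(),Q[:,1].min())
E
```

```text
top orange 44 x -29.9 31.2 area-ends 26
top orange 48 x -30.3 30.8 area-ends 35
top orange 52 x -28.0 32.8 area-ends 31
top orange 56 x -28.7 32.4 area-ends 35
top orange 60 x -29.1 31.6 area-ends 34
top orange 64 x -29.9 31.2 area-ends 35
top orange 68 x -30.3 33.5 area-ends 34
top orange 72 x -27.9 32.8 area-ends 24
scene orange 52 x -22.2 41.3 area-ends 19
scene orange 56 x -27.1 41.2 area-ends 26
scene orange 60 x -27.1 38.8 area-ends 27
scene orange 64 x -27.2 38.6 area-ends 27
scene orange 68 x -27.2 38.4 area-ends 27
scene orange 72 x -24.9 38.3 area-ends 26
scene orange 76 x -17.8 33.5 area-ends 11
green y -60 x -0.3 43.1
green y -50 x 1.3 44.5
green y -40 x 2.9 48.0
green y -30 x 8.7 49.5
green y -20 x 15.0 47.8
green y 10 x 5.6 46.5
green y 20 x -0.1 45.4
green y 30 x -27.6 45.3
green y 40 x -28.1 47.2
green y 50 x -24.4 45.6
green y max by x>0 61.079611768570786 -57.57152914461927
```

```bash
python3 -m inch '0 -0.11 -0.09 -1 0 0 0;0 -0.11 -0.09 -1.7 0 0 0;0 -0.11 -0.09 -1.7 0 0 0;0 -0.11 -0.09 -1.7 0 0 0'
python3 -c "
from ov import *
report()"
python3 -m inch '0 0 0 -0.1 0 0 0;0 0 0 -0.2 0 0 0;0 0 0 -0.3 0 0 0;0 0 0 -0.3 0 0 0'
python3 -c "
from ov import *
report()"
```

```text
t: 7.52
eef_pos: [0.5753, 0.1711, 0.0835]
ee_rot: [3.138, 0.21, 1.435]
force: [-1.0, 0.2, -2.5]
width: 0.0299
t 7.525 tcp [0.5753 0.1711 0.0835] F holder [-1.03  0.03 -2.55] M [ 0.95 -0.02 -0.03]
board tilt,yaw,roll deg [-1.201e+01  1.000e-02  1.900e-01]
orange bot [-0.3 48.3 54.4] top [-0.3 49.3 59.3] black bot [ -0.3 -69.1  79.3] tcp(holder) [-0.3 -6.9 83.5]
t: 8.02
eef_pos: [0.5753, 0.1711, 0.0804]
ee_rot: [3.138, 0.21, 1.435]
force: [0.8, -0.9, -2.0]
width: 0.0303
t 8.025 tcp [0.5753 0.1711 0.0804] F holder [ 0.92 -0.74 -2.03] M [ 0.87 -0.02  0.03]
board tilt,yaw,roll deg [-1.202e+01  1.000e-02  1.900e-01]
orange bot [-0.3 48.2 51.3] top [-0.3 49.3 56.2] black bot [ -0.3 -69.1  76.3] tcp(holder) [-0.4 -6.9 80.4]
```

```bash
python3 -m inch '0 0 0 -0.1 0 0 0;0 0 0 -0.1 0 0 0'
python3 -m inch '0 0 0 -0.1 0 0 0;0 0 0 -0.1 0 0 0'
python3 -c "
from ov import *
report()"
```

```text
t: 8.28
eef_pos: [0.5752, 0.1711, 0.0793]
ee_rot: [3.138, 0.21, 1.435]
force: [-0.6, 0.1, -2.4]
width: 0.0297
t: 8.52
eef_pos: [0.5752, 0.171, 0.0782]
ee_rot: [3.138, 0.21, 1.435]
force: [0.1, 0.4, -2.6]
width: 0.0298
t 8.525 tcp [0.5752 0.171  0.0782] F holder [ 0.    0.44 -2.63] M [ 0.89 -0.03 -0.04]
board tilt,yaw,roll deg [-1.203e+01  1.000e-02  1.700e-01]
orange bot [-0.4 48.1 49.1] top [-0.5 49.2 54. ] black bot [ -0.4 -69.3  74.1] tcp(holder) [-0.5 -7.  78.2]
```

```bash
python3 -m inch '0 0 0 -0.1 0 0 0;0 0 0 -0.1 0 0 0'
python3 -m inch '0 0 0 -0.1 0 0 0;0 0 0 -0.1 0 0 0'
python3 -c "
from ov import *
report()"
```

```text
t: 8.78
eef_pos: [0.5751, 0.171, 0.0771]
ee_rot: [3.139, 0.21, 1.435]
force: [-0.3, 0.5, -2.3]
width: 0.03
t: 9.02
eef_pos: [0.575, 0.1709, 0.076]
ee_rot: [3.139, 0.21, 1.435]
force: [1.3, 0.3, -2.4]
width: 0.0294
t 9.025 tcp [0.575  0.1709 0.076 ] F holder [ 1.26  0.47 -2.44] M [ 0.79 -0.01  0.03]
board tilt,yaw,roll deg [-1.205e+01  1.000e-02  1.600e-01]
orange bot [-0.6 48.  46.9] top [-0.6 49.  51.7] black bot [ -0.6 -69.4  71.9] tcp(holder) [-0.6 -7.1 76. ]
```

```bash
python3 -c "
from ov import *
overlay('pics/o2.png',box=(330,195,430,275))"
```

```text
t 9.025 tcp [0.575  0.1709 0.076 ] F holder [ 1.26  0.47 -2.44] M [ 0.79 -0.01  0.03]
board tilt,yaw,roll deg [-1.205e+01  1.000e-02  1.600e-01]
orange bot [-0.6 48.  46.9] top [-0.6 49.  51.7] black bot [ -0.6 -69.4  71.9] tcp(holder) [-0.6 -7.1 76. ]
```

View pics/o2.png

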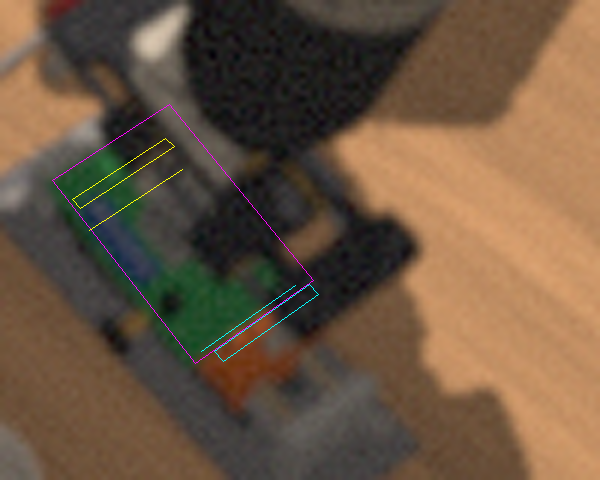

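```bash
cat >> ov.py <<'E'
def avg(n=6):
    F=[];M=[]
    for i in range(n):
        grab_frame("scene");s=telemetry.get_state();F.append(Rh.T@s["force"]);M.append(Rh.T@s["moment"])
    print("avgF",np.mean(F,0).round(2),"sd",np.std(F,0).round(2),"avgM",np.mean(M,0).round(3))
E
python3 -c "
from ov import *
avg(6)"
python3 -m inch '0 0 0 -0.1 0 0 0;0 0 0 -0.2 0 0 0;0 0 0 -0.2 0 0 0'
python3 -c "
from ov import *
report();avg(6)"
```

```text
avgF [-0.17 -0.13 -2.71] sd [0.17 0.47 0.34] avgM [ 0.767  0.018 -0.015]
t: 9.75
eef_pos: [0.575, 0.1706, 0.0741]
ee_rot: [3.139, 0.211, 1.435]
force: [0.3, -1.3, -2.4]
width: 0.0299
t 9.75 tcp [0.575  0.1706 0.0741] F holder [ 0.5  -1.28 -2.44] M [-0.01 -0.17  0.05]
board tilt,yaw,roll deg [-12.07   0.     0.15]
orange bot [-0.6 47.7 44.9] top [-0.6 48.7 49.8] black bot [ -0.6 -69.7  70. ] tcp(holder) [-0.6 -7.4 74.1]
avgF [ 0.78 -2.92 -2.33] sd [0.52 0.39 0.44] avgM [-0.213 -0.237  0.017]
```

The contact is horizontal: the end face met the front corner of the orange ledge. That puts the rail about 3 mm further +y than the cameras said. I'll rise, shift +4 mm, and touch again.

```bash
python3 -m inch '0 0 0 0.5 0 0 0;0 0 0 1 0 0 0;0 0.05 0.4 1 0 0 0;0 0.05 0.4 0.6 0 0 0;0 0.05 0.4 0.6 0 0 0'
python3 -c "
from ov import *
report();avg(5)"
python3 -m inch '0 0 0 -0.1 0 0 0;0 0 0 -0.2 0 0 0;0 0 0 -0.2 0 0 0'
python3 -c "
from ov import *
report();avg(5)"
```

```text
t: 10.68
eef_pos: [0.5751, 0.1746, 0.0794]
ee_rot: [3.14, 0.211, 1.435]
force: [0.0, 0.5, -2.8]
width: 0.0299
t 10.675 tcp [0.5751 0.1746 0.0794] F holder [-0.06  0.48 -2.82] M [0.89 0.03 0.02]
board tilt,yaw,roll deg [-1.21e+01  1.00e-02  1.00e-01]
orange bot [-1.1 51.6 50.2] top [-1.1 52.6 55.1] black bot [ -1.  -65.7  75.4] tcp(holder) [-1.1 -3.5 79.4]
avgF [ 0.08 -0.09 -2.52] sd [0.38 0.41 0.42] avgM [ 0.941 -0.042  0.017]
t: 11.3
eef_pos: [0.5755, 0.1746, 0.0782]
ee_rot: [3.139, 0.211, 1.435]
force: [0.0, -1.0, -1.4]
width: 0.0298
t 11.3 tcp [0.5755 0.1746 0.0782] F holder [ 0.16 -1.01 -1.35] M [ 0.75  0.07 -0.04]
board tilt,yaw,roll deg [-12.07   0.     0.15]
orange bot [-0.6 51.7 49. ] top [-0.6 52.7 53.9] black bot [ -0.6 -65.7  74.1] tcp(holder) [-0.7 -3.4 78.2]
avgF [-0.6  -0.4  -1.04] sd [0.35 0.59 0.36] avgM [0.665 0.113 0.004]
```

```bash
sed -i 's/^MID=.*/MID=np.array([.5770,.1811,0])/; s/h=.017/h=.016/g' ov.py
python3 -m inch '0 0 0 0.15 0 0 0;0 0.03 0.2 0.15 0 0 0;0 0.06 0.4 0.15 0 0 0;0 0.08 0.6 0.15 0 0 0;0 0.08 0.6 0.15 0 0 0'
python3 -c "
from ov import *
report();avg(5)"
python3 -m inch '0 0.03 0.2 0 0 0 0;0 0.05 0.4 0 0 0 0;0 0.05 0.4 0 0 0 0'
python3 -c "
from ov import *
report();avg(5)"
```

```text
t: 12.18
eef_pos: [0.5763, 0.1808, 0.0796]
ee_rot: [3.139, 0.211, 1.435]
force: [0.3, 0.2, -3.4]
width: 0.0297
t: 12.55
eef_pos: [0.5767, 0.1843, 0.0796]
ee_rot: [3.139, 0.212, 1.435]
force: [0.7, -3.9, -2.3]
width: 0.0299Traceback (most recent call last):
  File "<string>", line 2, in <module>
    from ov import *
  File "ov.py", line 5, in <module>
    Rh=Rot.from_euler("z",YAW).as_matrix()
                          ^^^
NameError: name 'YAW' is not defined
Traceback (most recent call last):
  File "ov.py", line 5, in <module>
    Rh=Rot.from_euler("z",YAW).as_matrix()
                          ^^^
NameError: name 'YAW' is not defined
```

```bash
sed -i 's/^MID=.*/&;YAW=np.radians(-7.8)/' ov.py
python3 -c "
from ov import *
report();avg(6)"
```

```text
t 12.55 tcp [0.5767 0.1843 0.0796] F holder [ 1.2  -3.79 -2.3 ] M [-0.69 -0.4   0.05]
board tilt,yaw,roll deg [-1.213e+01  1.000e-02  1.300e-01]
orange bot [-0.7 58.4 51.3] top [-0.7 59.4 56.2] black bot [ -0.7 -58.9  76.5] tcp(holder) [-0.8  3.1 79.6]
avgF [ 0.81 -4.41 -2.05] sd [0.52 0.57 0.63] avgM [-0.816 -0.354  0.036]
```

Wall contact is confirmed: 4.4 N at about 2 mm of travel. I'll push in to about 12 mm.

```bash
python3 -m inch '0 0.04 0.3 0 0 0 0;0 0.07 0.5 0 0 0 0;0 0.1 0.7 0 0 0 0;0 0.1 0.75 0 0 0 0;0 0.1 0.75 0 0 0 0'
python3 -c "
from ov import *
report();avg(5)"
```

```text
t: 13.48
eef_pos: [0.5774, 0.1907, 0.0796]
ee_rot: [3.14, 0.213, 1.434]
force: [0.6, -8.6, -0.5]
width: 0.0296
t 13.475 tcp [0.5774 0.1907 0.0796] F holder [ 1.81 -8.46 -0.54] M [-2.37 -0.92  0.01]
board tilt,yaw,roll deg [-12.22  -0.02   0.1 ]
orange bot [-0.9 64.8 51.3] top [-0.9 65.9 56.2] black bot [ -0.9 -52.5  76.7] tcp(holder) [-0.9  9.6 79.6]
avgF [ 2.62 -8.06 -0.63] sd [0.28 0.51 0.52] avgM [-2.413 -0.922  0.064]
```

```bash
python3 -m inch '0 0.04 0.25 0 0 0 0;0 0.06 0.43 0 0 0 0;0 0.06 0.43 0 0 0 0'
python3 -c "
from ov import *
report();avg(5)"
```

```text
t: 14.1
eef_pos: [0.5777, 0.1932, 0.0798]
ee_rot: [3.141, 0.216, 1.434]
force: [2.0, -10.7, -0.1]
width: 0.0298
t 14.1 tcp [0.5777 0.1932 0.0798] F holder [  3.41 -10.33  -0.13] M [-3.09 -1.17  0.1 ]
board tilt,yaw,roll deg [-12.38  -0.05   0.05]
orange bot [-0.9 67.3 51.3] top [-0.9 68.3 56.2] black bot [ -1.  -49.9  77. ] tcp(holder) [-1.  12.1 79.8]
avgF [ 3.41 -9.74 -0.18] sd [0.47 0.54 0.24] avgM [-3.039 -1.219  0.113]
```

```bash
python3 -m inch '0 0.03 0.24 0 0 0 0;0 0.03 0.24 0 0 0 0;0 0.02 0.19 -0.16 1.6 -0.2 0;0 0.02 0.13 -0.33 3.2 -0.4 0;0 0.01 0.07 -0.5 4.8 -0.6 0;0 0 0.01 -0.66 6.4 -0.9 0;0 0 0.01 -0.66 6.4 -0.9 0'
python3 -c "
from ov import *
report();avg(4)"
```

```text
t: 15.22
eef_pos: [0.5772, 0.1909, 0.0733]
ee_rot: [3.141, 0.106, 1.433]
force: [1.3, -10.2, -1.0]
width: 0.0299
t 15.225 tcp [0.5772 0.1909 0.0733] F holder [ 2.65 -9.9  -0.98] M [-3.61 -1.12 -0.06]
board tilt,yaw,roll deg [-6.05 -0.12  0.01]
orange bot [-1.  67.8 51.1] top [-1.  68.3 56.1] black bot [ -1.2 -51.6  63.7] tcp(holder) [-1.1  9.8 73.3]
avgF [  2.53 -10.25   0.16] sd [0.24 0.29 0.26] avgM [-3.627e+00 -1.076e+00  1.000e-03]
```

```bash
python3 -m inch '0 0.04 0.32 0 0 0 0;0 0.04 0.32 0 0 0 0;0 0.04 0.28 -0.16 1.5 -0.2 0;0 0.03 0.23 -0.32 3 -0.4 0;0 0.03 0.23 -0.32 3 -0.4 0'
python3 -c "
from ov import *
report();avg(4)"
```

```text
t: 16.05
eef_pos: [0.5772, 0.1912, 0.0703]
ee_rot: [-3.141, 0.056, 1.432]
force: [2.0, -11.7, -0.4]
width: 0.0297
t 16.05 tcp [0.5772 0.1912 0.0703] F holder [  3.56 -11.31  -0.39] M [-4.01 -1.04 -0.06]
board tilt,yaw,roll deg [-3.19 -0.14 -0.05]
orange bot [-1.  69.1 51. ] top [-1.  69.3 56. ] black bot [ -1.3 -50.8  57.7] tcp(holder) [-1.1 10.  70.3]
avgF [  2.95 -11.1    0.42] sd [0.36 0.35 0.19] avgM [-4.039 -1.104 -0.012]
```

```bash
python3 -m inch '0 0.03 0.2 0 0 0 0;0 0.02 0.16 -0.17 1.7 -0.2 0;0 0.02 0.13 -0.33 3.4 -0.4 0;0 0.02 0.13 -0.33 3.4 -0.4 0'
python3 -c "
from ov import *
report();avg(4)"
```

```text
t: 16.75
eef_pos: [0.577, 0.1903, 0.0669]
ee_rot: [-3.138, -0.001, 1.432]
force: [1.3, -11.5, -1.6]
width: 0.0299
t 16.75 tcp [0.577  0.1903 0.0669] F holder [  2.89 -11.21  -1.55] M [-4.32 -1.16 -0.06]
board tilt,yaw,roll deg [ 0.06 -0.17 -0.19]
orange bot [-1.1 69.2 50.9] top [-1.1 69.2 55.9] black bot [ -1.5 -50.8  50.8] tcp(holder) [-1.2  9.2 66.9]
avgF [  3.15 -10.8   -0.97] sd [0.56 0.29 0.38] avgM [-4.28  -1.188 -0.059]
```

The board is level inside both lips. Now ease it back slowly to centre.

```bash
python3 -m inch '0 -0.02 -0.15 0 0 0 0;0 -0.03 -0.3 0 0 0 0;0 -0.03 -0.45 0 0 0 0;0 -0.03 -0.6 -0.02 0 0 0;0 -0.03 -0.7 -0.04 0 0 0;0 -0.03 -0.8 -0.06 0 0 0;0 -0.03 -0.87 -0.06 0 0 0;0 -0.03 -0.93 -0.06 0 0 0;0 -0.03 -0.93 -0.06 0 0 0'
python3 -c "
from ov import *
report();avg(6)"
```

```text
t: 18.08
eef_pos: [0.5765, 0.1816, 0.0663]
ee_rot: [-3.138, -0.001, 1.432]
force: [-6.3, 0.2, 0.9]
width: 0.03
t 18.075 tcp [0.5765 0.1816 0.0663] F holder [-6.26 -0.7   0.95] M [-0.2   1.91  0.1 ]
board tilt,yaw,roll deg [ 0.04 -0.13 -0.2 ]
orange bot [-0.5 60.5 50.3] top [-0.5 60.5 55.3] black bot [ -0.8 -59.5  50.2] tcp(holder) [-0.6  0.5 66.3]
avgF [-5.29 -0.07  0.96] sd [0.21 0.34 0.3 ] avgM [-0.115  1.967  0.13 ]
```

Both springs balance (Fy ≈ 0), so the board is centred along y. I'll relax the arm, release with a small opening, and retreat upward.

```bash
python3 -m inch '0 0 0 0 0 0 0;0 0 0 0 0 0 0' 10
python3 -c "
from ov import *
report();avg(3)"
python3 -m inch '0.55 0 0 0 0 0 0;0.55 0 0 0 0 0 0;0.55 0 0 0 0 0 0;0.55 0 0 0 0 0 0'
python3 -m inch '0.55 0 0 2 0 0 0;0.55 0 0 5 0 0 0;0.55 0 0 8 0 0 0;0.55 0 0 13 0 0 0;0.55 -2 -8 15 0 0 0;0.55 -4 -16 15 0 0 0;0.55 -6 -24 15 0 0 0;0.55 -8 -30 15 0 0 0;0.55 -8 -30 15 0 0 0;0.55 -8 -30 15 0 0 0'
python3 - <<'E'
from ov import *
s=telemetry.get_state();print(s["t"],s["eef_pos"])
S=grab_frame("scene");T=grab_frame("top")
A=cv2.resize(S["pixels"][200:290,315:415,::-1],None,fx=4,fy=4,interpolation=2)
B=cv2.resize(T["pixels"][170:260,205:305,::-1],None,fx=4,fy=4,interpolation=2)
cv2.imwrite("pics/f1.png",np.hstack([A,B]));cv2.imwrite("pics/topf.png",T["pixels"][:,:,::-1])
E
```

```text
t: 18.62
eef_pos: [0.5766, 0.1819, 0.0663]
ee_rot: [-3.138, -0.001, 1.432]
force: [-4.8, 0.9, 0.3]
width: 0.0298
t 18.625 tcp [0.5766 0.1819 0.0663] F holder [-4.88  0.22  0.29] M [-0.07  1.56  0.11]
board tilt,yaw,roll deg [ 0.06 -0.13 -0.2 ]
orange bot [-0.5 60.7 50.3] top [-0.4 60.7 55.3] black bot [ -0.7 -59.3  50.2] tcp(holder) [-0.5  0.7 66.3]
avgF [-4.56 -0.    0.12] sd [0.13 0.48 0.15] avgM [-0.064  1.612  0.082]
t: 19.27
eef_pos: [0.5768, 0.1818, 0.0664]
ee_rot: [-3.139, -0.001, 1.432]
force: [-0.4, -0.0, -0.2]
width: 0.0478
t: 20.52
eef_pos: [0.4953, -0.1215, 0.2167]
ee_rot: [-3.139, -0.001, 1.428]
force: [1.0, -0.2, -0.7]
width: 0.0483
20.525 [ 0.49531347 -0.12147221  0.21669587]
```

View pics/f1.png

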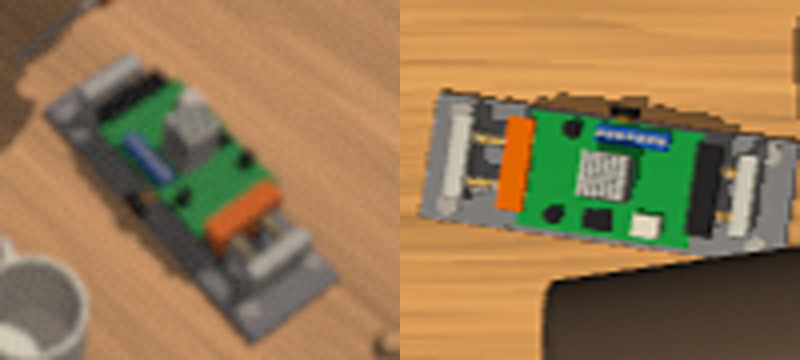

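Both jaws grip the board. It looks level, and the overhang past the orange jaw is about equal on both sides. I'll check with numbers.

```bash
python3 - <<'E'
from ov import *
f=grab_frame("top");im=cv2.imread("pics/topf.png")[:,:,::-1].astype(int);r,g,b=im[...,0],im[...,1],im[...,2]
hr=(205,180,300,245)
def ext(m,z,lo,hi):
    ys,xs=np.nonzero(roi(m,hr));P=np.array([Rh.T@(atz(f,(x,y),z)-MID) for x,y in zip(xs,ys)])*1000
    L=[];H=[]
    for v in np.arange(lo,hi,4):
        k=(P[:,1]>=v)&(P[:,1]<v+4)
        if k.sum()>8:L.append(P[k,0].min());H.append(P[k,0].max())
    return np.round([np.mean(L),np.mean(H),(np.mean(L)+np.mean(H))/2],1),P[:,1].min().round(1),P[:,1].max().round(1)
om=(r>110)&(g<0.62*r)&(b<0.45*r);gm=(g>1.4*r)&(g>1.3*b)&(g>25);km=im.max(2)<45
gc=cv2.morphologyEx(gm.astype(np.uint8),cv2.MORPH_CLOSE,np.ones((9,9)))>0
print("orange",ext(om,.062,50,74));print("board left part",ext(gc,.055,10,48),"right part",ext(gc,.055,-48,-10));print("black",ext(km,.062,-70,-55))
print("board rect",rect(f,roi(gc,hr).astype(np.uint8),.055))
# bystanders
a=cv2.imread("pics/top0.png");b2=cv2.imread("pics/topf.png")
for n,(x0,y0,x1,y1) in dict(screwdriver=(312,205,332,285),wrench=(345,130,398,185),brush=(135,210,196,275),spool=(314,152,340,182),mug=(232,125,283,166)).items():
    print(n,"changed px",int((np.abs(a[y0:y1,x0:x1].astype(int)-b2[y0:y1,x0:x1]).max(2)>60).sum()))
E
```

```text
orange (array([-29.3,  32.7,   1.7]), np.float64(55.4), np.float64(75.1))
board left part (array([-38.2,  40.1,   1. ]), np.float64(-61.0), np.float64(59.0)) right part (array([-38.3,  40.2,   0.9]), np.float64(-61.0), np.float64(59.0))
black (array([-54.1,  32.5, -10.8]), np.float64(-122.0), np.float64(39.0))
board rect [577.8 180.  120.   80.8  82.1]
screwdriver changed px 1257
wrench changed px 1027
brush changed px 0
spool changed px 245
mug changed px 0
```

```bash
python3 - <<'E'
from h import *
a=cv2.imread("pics/scene0.png");S=grab_frame("scene");b=S["pixels"][:,:,::-1]
red=lambda i:np.argwhere((i[...,2].astype(int)>110)&(i[...,1]<60)&(i[...,0]<60)&(np.indices(i.shape[:2])[0]>165)&(np.indices(i.shape[:2])[0]<215)&(np.indices(i.shape[:2])[1]>310)&(np.indices(i.shape[:2])[1]<370))
print("screwdriver handle px",red(a).mean(0) if len(red(a)) else 0,red(b).mean(0) if len(red(b)) else 0)
for n in("wrench","spool","jar","tape"):
    p=regions_of("scene",n);print(n,[(np.round(q["bbox"]),round(q["p"],2)) for q in p[:1]])
arm.job_done()
E
```

```text
screwdriver handle px [190.43846154 349.16153846] [190.5        348.88235294]
wrench [(array([228., 212., 283., 221.]), 0.72)]
spool [(array([278., 222., 299., 246.]), 0.59)]
jar [(array([341., 219., 358., 232.]), 0.58)]
tape [(array([222., 132., 243., 153.]), 0.8)]
the job is handed in; nothing more can be done
```

The heater control board is mounted in the spring holder, and I handed the job in at about 21 s of the 56 s allowed. I gripped it by the heat sink and tipped it 12°, then pushed one edge into the orange jaw. That jaw gave about 12 mm at about 11 N. I lowered the other edge inside the black lip, eased the board back until the two springs balanced, and let go.

**Last checks**
- **Along the rail:** the net spring force was about 0 N just before I let go.
- **Tilt and direction:** it was level within 0.2° just before I let go. In the top picture taken after release it lines up with the holder to about 0.1°.
- **Sideways:** it sits within about 0.7 mm of the orange jaw's centre. The same check on the black jaw gave no usable result because dark areas nearby confused it.
- **Robot:** the gripper is well clear of the holder.

**Bystanders**
- **Brush, mug and screwdriver:** they had not moved between the first and last pictures.
- **Wrench and spool:** pixels around them changed in the top view, probably from the arm and its shadow. The networks found both in the final scene picture, but I did not compare their positions with the start.
- **Tape and jar:** both were reported in the final scene picture and not compared either; the jar detection was doubtful, as it lay over the holder area.

**Disagreements along the way**
- **Rail position:** it was about 3 mm further toward +y than the cameras showed. My first touch met the front of the orange ledge with about 3 N, so I backed off and tried again.
- **Sideways rub:** there was about 5 N of sideways force while centring, which I put down to friction. It was gone once I let go.

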